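Line up the oddments by height on the coasters

ROBOT

A 6-joint arm with a two-finger parallel gripper is mounted at the origin on a cart in front of the work surface, level with it; the furniture and walls round the work are solid. World frame = base frame: x ahead of the robot, y to its left, z up, the work surface at z = 0. Lengths are in m, angles in degrees, forces in N, time in s.
With the tool pointing down it reaches from about 0.375 to 0.9 m from the base axis. Payload 3.1 kg.
Tool frame: the origin (TCP) lies at the very end of the fingers, on their centre line; the grasp point (between the pads) lies 19 mm behind it; z points along the fingers, y is the line along which they close (so a half turn about z gives the same grasp; the last joint's range is limited). The gripper opens to 87 mm and grips with 3 to 60 N. Pads are 19 mm wide; open, the fingers measure 117 mm over their backs; the gripper's body (75 mm by 190 mm) begins 51 mm behind the grasp point.
Start: joints at [-73.482, 30.224, 82.088, -0, 67.689, -10.227], TCP at [0.281, -0.558, 0.223] pointing down, gripper open.
Joint ranges: [-176.69, 176.69], [-43.24, 126.21], [12.49, 139.97], [-82, 262], [0, 151.66], [-163.58, 163.58]. Speed limits (degrees/s): [159.86, 159.86, 180, 180, 180, 180].

INTERFACE

Orientations are given as a 3x3 rotation matrix whose columns are the frame's x, y, z axes.
In Python, from rig import * gives the robot as it stands.
- The arm moves only by the tool jog_arm, never from a script. Its arguments are lists of equal length, an entry for each row: "delta_pos": the shift along the world's x, y, z in cm, a list of three; "turn": the turn about the world's z in degrees; "grip": the closure, from 0 (fully open) to 1 (shut). In form: {"delta_pos": [[x, y, z], ...], "turn": [turn, ...], "grip": [grip, ...]}. A call has 1 to 12 rows; each row is the pose to reach, as a shift and turn from the pose commanded when the call began; what a row does not reach only later rows make up. A row lasts 1/8 s, in which the tool goes at most 62.5 mm and 10.7 degrees, less where a joint would pass 70% of its speed; a pose out of reach is approached as far as the arm can. A call with a gripper value outside its range is refused whole. The fingers move at their own pace and stop on an object; the grip force is fixed at half the most. Time passes only in rows, so rows that repeat a pose let the fingers close. It gives the time, the measured TCP pose, the force, the opening and the grip force at its end, in the units of the state.
- read_state(): the state, without advancing time (a new reading comes with each control period).
- capture(name): name is "side" or "top"; returns a dict with "color" (400x640x3 uint8, blue, green, red), "fovy" (degrees; the focal length in pixels is half the picture's height over the tangent of half this angle, whatever the lens; pixels are square), "cx", "cy" (the principal point, pixels), "k1" (the pictures are not rectified: a ray, as slopes to the right and down, at radius r is drawn at 1 + k1 r^2 times it, then the intrinsics apply), "camera_from_world" (4x4, takes a point from world to camera coordinates). Camera axes: x right, y up, looking along -z (the intrinsics and any distortion apply to the point x, -y, -z); pixel columns grow to the right and rows downward; lengths in m; the calibration is good to about 2 mm. A picture is of the moment at which its call begins. There is no depth.
- hand_in(): hands the job in; it is judged then, once.
The state is a dict: "time_s": time; "joint_positions": joint angles; "qvel": joint speeds; "tau": joint torques, N m; "position": TCP position; "tcp_rot": TCP orientation; "force": force on the tool from outside, world axes, zero at the start; "moment": the same for the moment, N m; "opening": opening from 0.0 (shut) to 1.0 (fully open); "grasp_force": force on a finger pad.
Only numpy, scipy, OpenCV 4.12 (cv2) and the standard library are available. Lean on these libraries where they do the work, as an engineer would, in place of code of your own. Each camera call takes 0.05 s, during which the arm holds its last target. There are 200 camera calls.

TASK

Tidy the pepper mill, spice jar, coffee tamper and garlic bulb off the worktop into a row by height on the four cork coasters: the tallest on the coaster next to the red-lidded honey jar, then each next shorter one along, down to the shortest on the coaster next to the jam jar. Stand each upright in the middle of its own coaster and let go, without shifting the honey jar, the jam jar or the coasters' other occupants.

Things in the scene. Friction and masses are not known exactly. Their poses are not given: they have to be found in the camera images.
- mill_mid (a point): pepper mill, copper-pink head and foot, black waist; 142 mm high, the tallest of the four. Head (98 to 142 mm above its foot) and foot 47 mm across, waist 32 mm. Stands upright, loose, 190 g. This point is on its axis, 71 mm above its underside; z up. Because the head reaches high into a gripper, grip it by the head, about 45 mm above this point
- spice_mid (a point): spice jar, glass with a green label and a black lid; 105 mm high, 44 mm across all the way up, second tallest. Stands upright, loose, 110 g. This point is on its axis, 52 mm above its underside; z up
- tamper_mid (a point): coffee tamper, brown wooden handle on a round steel foot; 73 mm high, third tallest. Foot 50 mm across and 16 mm high, handle above it at most 36 mm across, widest near the top. Stands upright on its foot, loose, 320 g. This point is on its axis, 36 mm above its underside; z up
- garlic_mid (a point): pale pink bulb of garlic; 56 mm high to the tip of its stalk, 56 mm across at its widest about 25 mm up, the shortest. Stands on its flat base, loose and rigid. This point is on its axis, 28 mm above its underside; z up
- coaster_1: cork coaster, flat disc 74 mm across and 5 mm thick, fixed on a 12 mm high dark wooden runner, so its top is 17 mm above the worktop; origin at the centre of its underside; z up. the leftmost of the row of four (seen from the robot, +y). Coasters are about 90 mm apart, centre to centre
- coaster_2: cork coaster, flat disc 74 mm across and 5 mm thick, fixed on a 12 mm high dark wooden runner, so its top is 17 mm above the worktop; origin at the centre of its underside; z up. second from the left in the row. Coasters are about 90 mm apart, centre to centre
- coaster_3: cork coaster, flat disc 74 mm across and 5 mm thick, fixed on a 12 mm high dark wooden runner, so its top is 17 mm above the worktop; origin at the centre of its underside; z up. third from the left in the row. Coasters are about 90 mm apart, centre to centre
- coaster_4: cork coaster, flat disc 74 mm across and 5 mm thick, fixed on a 12 mm high dark wooden runner, so its top is 17 mm above the worktop; origin at the centre of its underside; z up. the rightmost of the row of four. Coasters are about 90 mm apart, centre to centre
- honey_jar: honey jar with a bright red lid and yellow-beige contents, 65 mm across, 100 mm high, standing on the worktop just beyond one end of the row of coasters (which end varies); loose; origin at the centre of its underside
- jam_jar: strawberry jam jar with a white lid and pink-red contents, 72 mm across, 102 mm high, standing just beyond the other end of the row; loose; origin at the centre of its underside
There are look-alikes about, which are no part of the job. Leave any purple look-alike of the part that bears spice_mid alone. Leave any blue look-alike of the part that bears tamper_mid alone.

How it is judged:
By the outcome, as a careful person would: the job done as asked, in the order asked, and still so for the second after the job is handed in, with the robot touching nothing.
It also fails if it takes over 109 s, if anything falls off the work surface, if the arm or the gripper's body presses on something with over 40 N, if the wrist force passes 120 N, or if a joint passes its speed limit or range.

## Working session

There is one attempt and no reset: what is moved stays moved. The work goes in short steps, Python scripts to look and compute and a tool call to move; the robot and the scene stay as the last step left them, time stands still between calls to the robot, and variables do not carry over. Pictures are saved under pics/ and viewed, at most 14 in all, crops included, and the job is handed in when it is done.

Besides the shell and the picture viewer there is one more tool, called after "Request:" by a JSON object that holds its "op" and its "data". jog_arm: Moves the arm, as the interface text tells. Its arguments: {"type":"object","properties":{"delta_pos":{"type":"array"},"turn":{"type":"array"},"grip":{"type":"array"}},"required":["delta_pos","turn","grip"]}

```bash
mkdir -p pics
cat > h.py <<'E'
from rig import *
import numpy as np, cv2
def grab(n,f):
    c=capture(n); cv2.imwrite('pics/'+f,c['color']); return c
def ray(c,u,v):
    f=c['color'].shape[0]/2/np.tan(np.radians(c['fovy']/2))
    d=np.array([(u-c['cx'])/f,(v-c['cy'])/f]); s=d.copy()
    for _ in range(30): s=d/(1+c['k1']*(s@s))
    M=np.array(c['camera_from_world']); R=M[:3,:3]; t=M[:3,3]
    return -R.T@t, R.T@np.array([s[0],-s[1],-1])
def at_z(c,u,v,z):
    o,d=ray(c,u,v); return o+d*(z-o[2])/d[2]
def proj(c,p):
    M=np.array(c['camera_from_world']); q=M[:3,:3]@np.array(p)+M[:3,3]
    f=c['color'].shape[0]/2/np.tan(np.radians(c['fovy']/2))
    s=np.array([q[0],-q[1]])/-q[2]; s=s*(1+c['k1']*(s@s)); return s*f+[c['cx'],c['cy']]
E
python3 - <<'E'
from h import *
import pickle
for n in('top','side'):
    c=grab(n,n+'0.png'); pickle.dump(c,open(n+'.pkl','wb')); o,d=ray(c,320,200); print(n,o,d,c['fovy'],c['k1'])
s=read_state(); print(s['position'],s['tcp_rot'],s['time_s'],s['opening'])
E
```

```text
top [ 0.49173241 -0.03314698  1.30540757] [ 9.37249198e-02 -9.38155183e-04 -9.95643868e-01] 47.85415578347957 0.005002757670559005
side [0.48151112 0.86669615 0.67596054] [ 0.07510328 -0.83644331 -0.54310038] 52.61179465794378 -0.04409416408406054
[ 0.28109302 -0.55749693  0.22167044] [[ 8.93028444e-01  4.49999884e-01 -5.50680646e-04]
 [ 4.50000094e-01 -8.93026604e-01  1.84419296e-03]
 [ 3.38114152e-04 -1.89472311e-03 -9.99998148e-01]] 0.1 0.9991213594050887
```

View pics/top0.png

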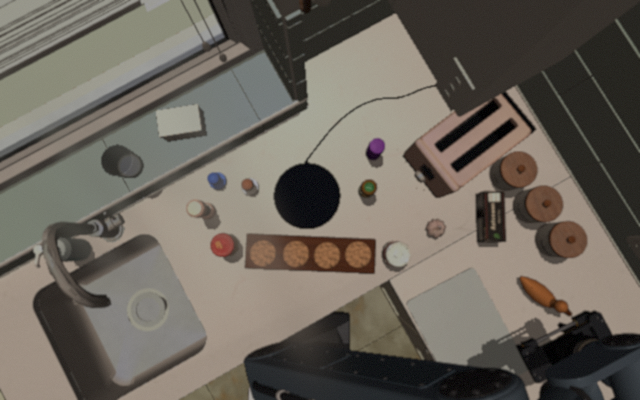

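View pics/side0.png

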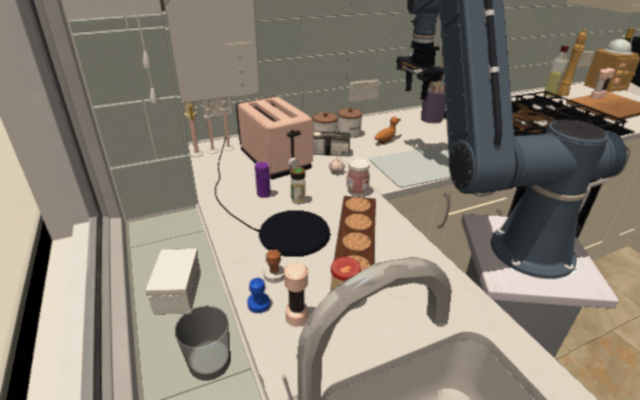

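Top view: honey (222,245) is at the +y end and jam (397,255) at the −y end. The coasters are at about (263..357,254), mill (199,209), tamper (250,186), spice (369,187), garlic (436,228). Purple (375,149) and blue (216,180) are the look-alikes. Next I'll view enlarged crops.

Run:
```python
import cv2
a=cv2.imread('pics/top0.png'); b=cv2.imread('pics/side0.png')
cv2.imwrite('pics/t1.png',cv2.resize(a[160:280,180:340],None,fx=5,fy=5,interpolation=2))
cv2.imwrite('pics/t2.png',cv2.resize(a[160:280,310:470],None,fx=5,fy=5,interpolation=2))
cv2.imwrite('pics/s1.png',cv2.resize(b[150:330,240:400],None,fx=3.3333,fy=3.3333,interpolation=2))
```

```text
(no output)
```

View pics/t1.png

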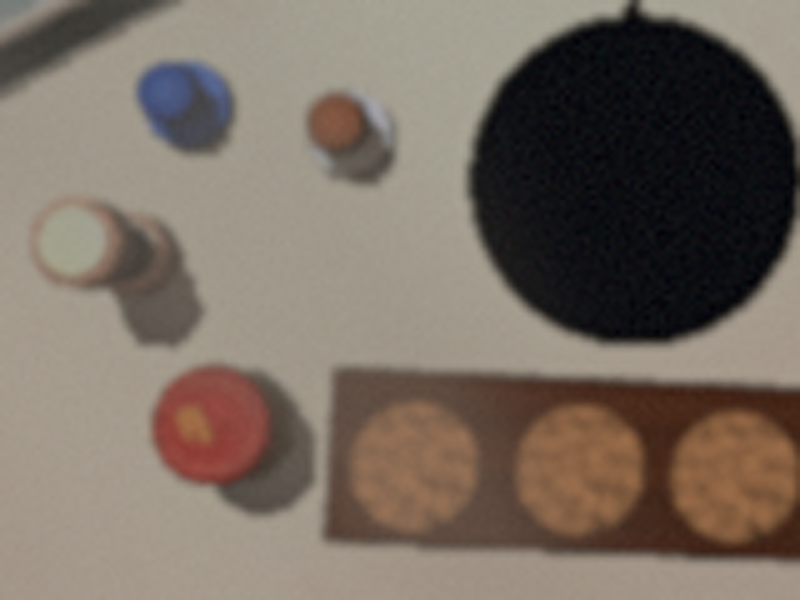

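View pics/t2.png

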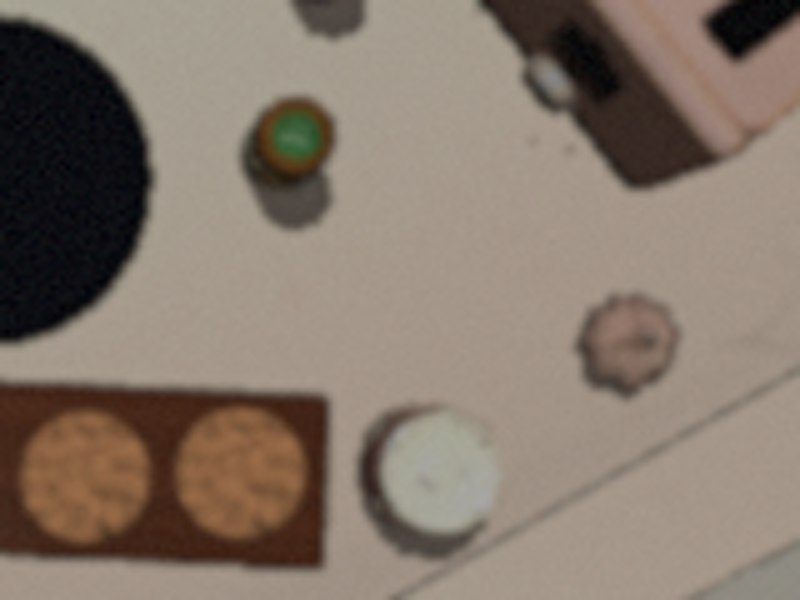

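View pics/s1.png

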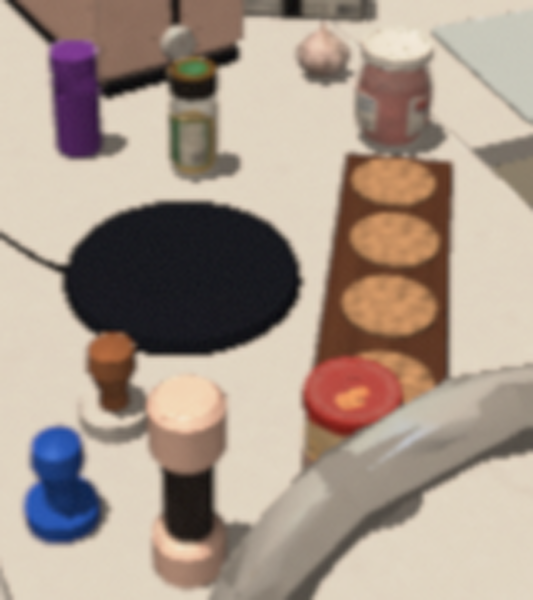

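Crops: mill head t1(75,243), tamper top t1(337,122), coasters t1(415,467),(581,467),(735,475) and t2(241,472), spice lid t2(295,137), garlic t2(629,343), honey t1(212,425), jam t2(438,471).

Run:
```python
import pickle
from h import *
c=pickle.load(open('top.pkl','rb')); s=pickle.load(open('side.pkl','rb'))
P={'mill':(1,75,243,.138),'millfoot':(1,134,253,.044),'tamper':(1,337,122,.065),'tfoot':(1,354,137,.012),'blue':(1,168,90,.065),'c1':(1,415,467,.017),'c2':(1,581,467,.017),'c3':(1,735,475,.017),'c3b':(2,86,476,.017),'c4':(2,241,472,.017),'spice':(2,295,137,.105),'garlic':(2,629,343,.028),'honey':(1,212,425,.1),'jam':(2,438,471,.102),'toaster_corner':(2,640,185,.0),'rail_L':(1,0,90,0.),'rail2':(1,170,0,0.)}
for k,(i,U,V,z) in P.items():
    u=(180 if i==1 else 310)+(U+.5)/5-.5; v=160+(V+.5)/5-.5
    p=at_z(c,u,v,z); q=proj(s,p)
    print(k,p.round(4),'side px',q.round(1),'s1',((q-[240,150])*3.333).round(0))
print('faucet',at_z(c,105,300,.25),'purple',at_z(c,375,145,.1))
```

```text
mill [0.5762 0.2917 0.138 ] side px [296.4 270. ] s1 [188. 400.]
millfoot [0.5777 0.2844 0.044 ] side px [296.9 301.1] s1 [190. 504.]
tamper [0.6506 0.1689 0.065 ] side px [272.8 254.4] s1 [109. 348.]
tfoot [0.6488 0.1674 0.012 ] side px [274.8 271.1] s1 [116. 404.]
blue [0.6674 0.2634 0.065 ] side px [256.2 282.8] s1 [ 54. 443.]
c1 [0.4597 0.1269 0.017 ] side px [355.1 264.7] s1 [384. 382.]
c2 [0.4609 0.0325 0.017 ] side px [355.7 240.4] s1 [386. 301.]
c3 [ 0.4576 -0.055   0.017 ] side px [357.8 220.9] s1 [392. 236.]
c3b [ 0.457  -0.0556  0.017 ] side px [358.  220.8] s1 [393. 236.]
c4 [ 0.4605 -0.1435  0.017 ] side px [357.5 203.5] s1 [392. 178.]
spice [ 0.6413 -0.1641  0.105 ] side px [297.7 170.2] s1 [192.  67.]
garlic [ 0.5361 -0.3611  0.028 ] side px [337.  164.4] s1 [323.  48.]
honey [0.4826 0.2254 0.1   ] side px [345.5 265.6] s1 [352. 385.]
jam [ 0.4645 -0.2405  0.102 ] side px [358.7 162.8] s1 [396.  43.]
toaster_corner [ 0.6288 -0.3757  0.    ] side px [310.5 168. ] s1 [235.  60.]
rail_L [0.6754 0.3774 0.    ] side px [241.4 347. ] s1 [  5. 657.]
rail2 [0.7299 0.2796 0.    ] side px [228.6 307. ] s1 [-38. 523.]
faucet [0.35298038 0.45947721 0.25      ] purple [ 0.75695693 -0.18168082  0.1       ]
```

Request:
{"op": "jog_arm", "data": {"delta_pos": [[6, 5, 0], [12, 10, 0], [18, 14, 0], [22, 17, 0], [25.5, 19.7, 0], [25.5, 19.7, -3], [25.5, 19.7, -7], [25.5, 19.7, -7], [25.5, 19.7, -7], [25.5, 19.7, -7], [25.5, 19.7, -7], [25.5, 19.7, -7]], "turn": [10, 20, 30, 40, 50, 60, 70, 80, 90, 100, 108.2, 108.2], "grip": [0, 0, 0, 0, 0, 0, 0, 0, 0, 0, 0, 0]}}

```text
time_s: 1.6
position: [0.5361, -0.3609, 0.152]
tcp_rot: [[-0.705, 0.709, -0.001], [0.709, 0.705, 0.001], [0.001, -0.0, -1.0]]
force: [-0.7, -0.5, -0.3]
opening: 0.997
grasp_force: 0.0
```

Request:
{"op": "jog_arm", "data": {"delta_pos": [[0, 0, -4], [0, 0, -8], [0, 0, -11], [0, 0, -13], [0, 0, -14.3], [0, 0, -14.3], [0, 0, -14.3], [0, 0, -14.3], [0, 0, -14.3], [0, 0, -14.3], [0, 0, -14.3], [0, 0, -14.3]], "turn": [0, 0, 0, 0, 0, 0, 0, 0, 0, 0, 0, 0], "grip": [0, 0, 0, 0, 0, 0, 1, 1, 1, 1, 1, 1]}}

```text
time_s: 3.1
position: [0.5365, -0.3612, 0.01]
tcp_rot: [[-0.706, 0.708, 0.0], [0.708, 0.706, -0.0], [-0.001, 0.0, -1.0]]
force: [0.4, 0.3, 3.3]
opening: 0.59
grasp_force: 30.0
```

Request:
{"op": "jog_arm", "data": {"delta_pos": [[0, 0, 4], [0, 0, 9], [0, 0, 14], [-1, 2, 16], [-2.5, 7, 16], [-4, 12, 16], [-6, 17, 16], [-7.6, 21.7, 16], [-7.6, 21.7, 16], [-7.6, 21.7, 12], [-7.6, 21.7, 8], [-7.6, 21.7, 8]], "turn": [0, 0, 0, -8, -18, -28, -38, -45, -45, -45, -45, -45], "grip": [1, 1, 1, 1, 1, 1, 1, 1, 1, 1, 1, 1]}}

```text
time_s: 4.6
position: [0.459, -0.144, 0.0874]
tcp_rot: [[0.001, 1.0, -0.005], [1.0, -0.001, 0.003], [0.003, -0.005, -1.0]]
force: [0.4, -0.2, 0.3]
opening: 0.588
grasp_force: 30.0
```

Run:
```python
from h import *
import pickle
c=grab('top','a.png');d=grab('side','b.png');pickle.dump((c,d),open('g.pkl','wb'))
a=cv2.resize(c['color'][180:300,300:420],(480,480),interpolation=2);b=cv2.resize(d['color'][120:240,300:420],(320,320),interpolation=2)
o=np.zeros((480,800,3),np.uint8);o[:,:480]=a;o[:320,480:]=b;cv2.imwrite('pics/ab.png',o)
```

```text
(no output)
```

View pics/ab.png

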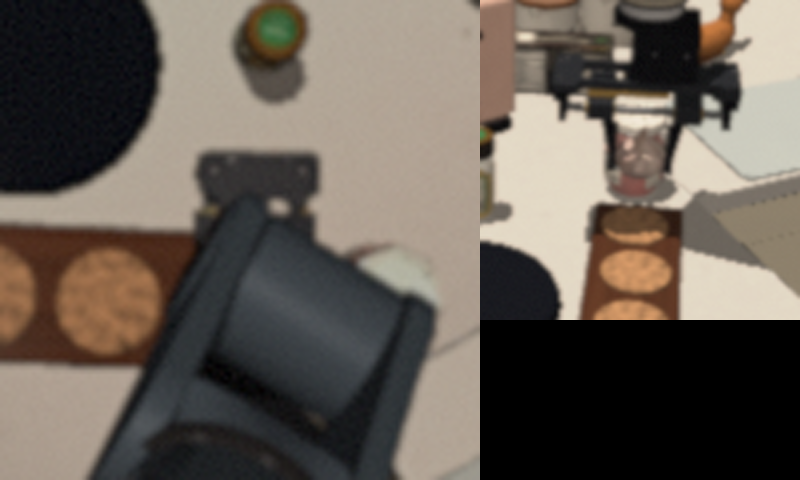

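The picture shows the garlic hanging between the fingers over coaster 4, clear of the jam jar. I'll lower it and let go.

Request:
{"op": "jog_arm", "data": {"delta_pos": [[0.1, 0, -2.5], [0.1, 0, -4.5], [0.1, 0, -5.6], [0.1, 0, -6.1], [0.1, 0, -6.1], [0.1, 0, -6.1], [0.1, 0, -6.1], [0.1, 0, -6.1], [0.1, 0, -4], [0.1, 0, 0], [0.1, 0, 5], [0.1, 0, 8]], "turn": [0, 0, 0, 0, 0, 0, 0, 0, 0, 0, 0, 0], "grip": [1, 1, 1, 1, 1, 0, 0, 0, 0, 0, 0, 0]}}

```text
time_s: 6.2
position: [0.4619, -0.1444, 0.1719]
tcp_rot: [[0.001, 1.0, 0.003], [1.0, -0.001, -0.002], [-0.002, 0.003, -1.0]]
force: [1.0, 0.3, 0.3]
opening: 0.998
grasp_force: 0.0
```

Request:
{"op": "jog_arm", "data": {"delta_pos": [[5, -0.5, 0], [10, -1, 0], [15, -1.7, 0], [18, -2, 0], [18, -2, 0], [18, -2, -4], [18, -2, -8], [18, -2, -11.7], [18, -2, -11.7], [18, -2, -11.7], [18, -2, -11.7], [18, -2, -11.7]], "turn": [0, 0, 0, 0, 0, 0, 0, 0, 0, 0, 0, 0], "grip": [0, 0, 0, 0, 0, 0, 0, 0, 0, 0, 0, 0]}}

```text
time_s: 7.7
position: [0.6421, -0.1645, 0.0543]
tcp_rot: [[0.001, 1.0, 0.003], [1.0, -0.001, -0.001], [-0.001, 0.003, -1.0]]
force: [0.0, -0.1, -0.2]
opening: 0.995
grasp_force: 0.0
```

Request:
{"op": "jog_arm", "data": {"delta_pos": [[0, 0, 0], [0, 0, 0], [0, 0, 0], [0, 0, 0], [0, 0, 0], [0, 0, 0]], "turn": [0, 0, 0, 0, 0, 0], "grip": [1, 1, 1, 1, 1, 1]}}

```text
time_s: 8.45
position: [0.6414, -0.1641, 0.0525]
tcp_rot: [[0.001, 1.0, 0.0], [1.0, -0.001, -0.0], [-0.0, 0.0, -1.0]]
force: [0.5, -0.8, 0.0]
opening: 0.497
grasp_force: 30.0
```

Request:
{"op": "jog_arm", "data": {"delta_pos": [[0, 0, 3], [0, 0, 7], [0, 0, 11], [-3, 3, 12], [-7, 7, 12], [-11, 12, 12], [-15, 16, 12], [-17, 18.5, 12], [-18.1, 19.6, 12], [-18.1, 19.6, 12], [-18.1, 19.6, 8], [-18.1, 19.6, 6]], "turn": [0, 0, 0, 0, 0, 0, 0, 0, 0, 0, 0, 0], "grip": [1, 1, 1, 1, 1, 1, 1, 1, 1, 1, 1, 1]}}

```text
time_s: 9.95
position: [0.4619, 0.0306, 0.1113]
tcp_rot: [[0.002, 1.0, 0.001], [1.0, -0.002, -0.0], [-0.0, 0.001, -1.0]]
force: [0.2, -0.2, -1.6]
opening: 0.503
grasp_force: 30.0
```

Request:
{"op": "jog_arm", "data": {"delta_pos": [[0, 0, -2], [0, 0, -3.5], [0, 0, -4.2], [0, 0, -4.2], [0, 0, -4.2], [0, 0, -4.2], [0, 0, -4.2], [0, 0, -4.2], [0, 0, -2], [0, 0, 3], [0, 0, 8], [0, 0, 10]], "turn": [0, 0, 0, 0, 0, 0, 0, 0, 0, 0, 0, 0], "grip": [1, 1, 1, 1, 1, 1, 0, 0, 0, 0, 0, 0]}}

```text
time_s: 11.45
position: [0.4616, 0.0318, 0.2156]
tcp_rot: [[0.001, 1.0, 0.006], [1.0, -0.001, -0.001], [-0.001, 0.006, -1.0]]
force: [1.4, -0.2, -0.2]
opening: 0.985
grasp_force: 0.0
```

Request:
{"op": "jog_arm", "data": {"delta_pos": [[4, 3, 0], [8, 6, 0], [12, 9, 0], [16, 12, 0], [18.9, 13.6, -2], [18.9, 13.6, -5], [18.9, 13.6, -9], [18.9, 13.6, -13], [18.9, 13.6, -16], [18.9, 13.6, -17.3], [18.9, 13.6, -17.3], [18.9, 13.6, -17.3]], "turn": [0, 0, 0, 0, 0, 0, 0, 0, 0, 0, 0, 0], "grip": [0, 0, 0, 0, 0, 0, 0, 0, 0, 0, 0, 0]}}

```text
time_s: 12.95
position: [0.6504, 0.1681, 0.041]
tcp_rot: [[0.001, 1.0, 0.003], [1.0, -0.001, 0.0], [0.0, 0.003, -1.0]]
force: [0.2, 0.8, 0.2]
opening: 0.999
grasp_force: 0.0
```

Request:
{"op": "jog_arm", "data": {"delta_pos": [[0, 0, 0], [0, 0, 0], [0, 0, 0], [0, 0, 0], [0, 0, 0], [0, 0, 0], [0, 0, 0], [0, 0, 2], [0, 0, 4]], "turn": [0, 0, 0, 0, 0, 0, 0, 0, 0], "grip": [1, 1, 1, 1, 1, 1, 1, 1, 1]}}

```text
time_s: 14.08
position: [0.6489, 0.1679, 0.0805]
tcp_rot: [[0.001, 1.0, -0.001], [1.0, -0.001, -0.0], [-0.0, -0.001, -1.0]]
force: [-0.3, -0.1, -2.5]
opening: 0.392
grasp_force: 30.0
```

Request:
{"op": "jog_arm", "data": {"delta_pos": [[0, 0, 4], [0, 0, 8], [-2, -3, 12], [-5, -7, 12], [-9, -11, 12], [-13, -15, 12], [-16, -19, 12], [-18.5, -21.5, 12], [-19.2, -22.3, 12], [-19.2, -22.3, 8], [-19.2, -22.3, 4], [-19.2, -22.3, 2]], "turn": [0, 0, 0, 0, 0, 0, 0, 0, 0, 0, 0, 0], "grip": [1, 1, 1, 1, 1, 1, 1, 1, 1, 1, 1, 1]}}

```text
time_s: 15.58
position: [0.4577, -0.0546, 0.0987]
tcp_rot: [[0.001, 1.0, -0.0], [1.0, -0.001, 0.0], [0.0, -0.0, -1.0]]
force: [0.3, -0.4, -2.4]
opening: 0.384
grasp_force: 30.0
```

Request:
{"op": "jog_arm", "data": {"delta_pos": [[0, 0, -1.5], [0, 0, -3], [0, 0, -4], [0, 0, -4.3], [0, 0, -4.3], [0, 0, -4.3], [0, 0, -4.3], [0, 0, -4.3], [0, 0, -4.3], [0, 0, 0], [0, 0, 5], [0, 0, 11]], "turn": [0, 0, 0, 0, 0, 0, 0, 0, 0, 0, 0, 0], "grip": [1, 1, 1, 1, 1, 1, 0, 0, 0, 0, 0, 0]}}

```text
time_s: 17.08
position: [0.4565, -0.0549, 0.2105]
tcp_rot: [[0.001, 1.0, -0.002], [1.0, -0.001, 0.001], [0.001, -0.002, -1.0]]
force: [1.4, -0.9, 0.3]
opening: 0.956
grasp_force: 0.0
```

Request:
{"op": "jog_arm", "data": {"delta_pos": [[2, 6, 1], [4, 12, 1], [6, 18, 1], [8, 24, 1], [10, 29, 1], [11.9, 34.5, 1], [11.9, 34.5, 1], [11.9, 34.5, 0], [11.9, 34.5, -4], [11.9, 34.5, -8], [11.9, 34.5, -10.8], [11.9, 34.5, -10.8]], "turn": [0, 0, 0, 0, 0, 0, 0, 0, 0, 0, 0, 0], "grip": [0, 0, 0, 0, 0, 0, 0, 0, 0, 0, 0, 0]}}

```text
time_s: 18.58
position: [0.5735, 0.2872, 0.0987]
tcp_rot: [[0.003, 1.0, -0.007], [1.0, -0.003, -0.003], [-0.003, -0.007, -1.0]]
force: [0.8, -0.7, -0.7]
opening: 0.998
grasp_force: 0.0
```

Request:
{"op": "jog_arm", "data": {"delta_pos": [[0, 0, 0], [0, 0, 0], [0, 0, 0], [0, 0, 0], [0, 0, 0], [0, 0, 0], [0, 0, 0], [0, 0, 2], [0, 0, 4], [0, 0, 8]], "turn": [0, 0, 0, 0, 0, 0, 0, 0, 0, 0], "grip": [0, 1, 1, 1, 1, 1, 1, 1, 1, 1]}}

```text
time_s: 19.82
position: [0.5742, 0.2893, 0.1796]
tcp_rot: [[0.001, 1.0, -0.006], [1.0, -0.001, -0.002], [-0.002, -0.006, -1.0]]
force: [0.1, 0.5, -1.0]
opening: 0.528
grasp_force: 29.9
```

Request:
{"op": "jog_arm", "data": {"delta_pos": [[0, 0, 4], [0, 0, 7], [-3, -4, 7], [-7, -8, 7], [-9, -12, 7], [-11, -15.5, 7], [-11.6, -16.4, 7], [-11.6, -16.4, 7], [-11.6, -16.4, 4], [-11.6, -16.4, 0], [-11.6, -16.4, -3], [-11.6, -16.4, -3]], "turn": [0, 0, 0, 0, 0, 0, 0, 0, 0, 0, 0, 0], "grip": [1, 1, 1, 1, 1, 1, 1, 1, 1, 1, 1, 1]}}

```text
time_s: 21.32
position: [0.4594, 0.1268, 0.1496]
tcp_rot: [[-0.0, 1.0, -0.005], [1.0, 0.0, 0.0], [0.0, -0.005, -1.0]]
force: [-0.1, -0.6, -1.0]
opening: 0.52
grasp_force: 29.9
```

Run:
```python
from h import *
c=grab('top','c.png');d=grab('side','d.png')
a=cv2.resize(c['color'][160:280,200:320],(400,400),interpolation=2);b=cv2.resize(d['color'][120:300,250:410],(400,450),interpolation=2)
o=np.zeros((450,800,3),np.uint8);o[:400,:400]=a;o[:,400:]=b;cv2.imwrite('pics/cd.png',o)
```

```text
(no output)
```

View pics/cd.png

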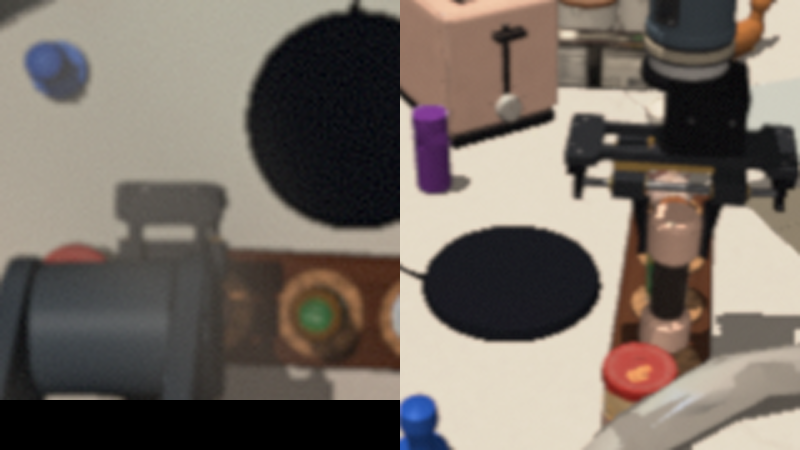

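Run:
```python
from h import *
import pickle
s=pickle.load(open('side.pkl','rb'))
for z in(.055,.075,.1,.175,.195):
  q=proj(s,(.4594,.127,z)); print(z,((q-[250,120])*2.5+[400,0]).round(0))
a=cv2.imread('pics/d.png')[180:290,300:400]
cv2.imwrite('pics/d2.png',cv2.resize(a,None,fx=5,fy=5,interpolation=2))
```

```text
0.055 [666. 332.]
0.075 [667. 315.]
0.1 [669. 294.]
0.175 [675. 227.]
0.195 [677. 208.]
```

View pics/d2.png

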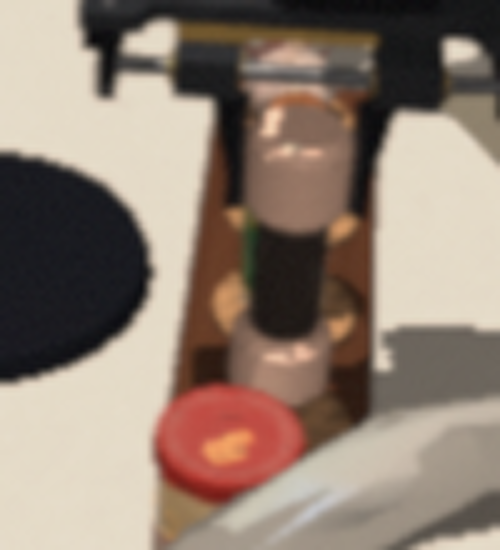

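The mill's lean in the picture matches the projection of a vertical axis to about 1 mm, so it hangs upright over coaster 1. I'll lower it and let go.

Request:
{"op": "jog_arm", "data": {"delta_pos": [[0, 0, -1], [0, 0, -2], [0, 0, -2.8], [0, 0, -3.2], [0, 0, -3.2], [0, 0, -3.2], [0, 0, -3.2]], "turn": [0, 0, 0, 0, 0, 0, 0], "grip": [1, 1, 1, 1, 1, 1, 1]}}

```text
time_s: 22.3
position: [0.4605, 0.1259, 0.1198]
tcp_rot: [[0.001, 1.0, 0.001], [1.0, -0.001, -0.0], [-0.0, 0.001, -1.0]]
force: [0.3, -0.4, -1.5]
opening: 0.526
grasp_force: 29.9
```

Request:
{"op": "jog_arm", "data": {"delta_pos": [[0, 0, 0], [0, 0, 0], [0, 0, 0], [0, 0, 0], [0, 0, 0], [0, 0, 3], [0, 0, 7], [0, 0, 12], [0, 0, 14], [2, -6, 14], [4, -12, 14], [4, -12, 14]], "turn": [0, 0, 0, 0, 0, 0, 0, 0, 0, 0, 0, 0], "grip": [0, 0, 0, 0, 0, 0, 0, 0, 0, 0, 0, 0]}}

```text
time_s: 23.8
position: [0.5021, 0.0022, 0.2597]
tcp_rot: [[0.007, 1.0, 0.002], [1.0, -0.007, -0.001], [-0.001, 0.002, -1.0]]
force: [0.1, 0.6, -1.0]
opening: 1.001
grasp_force: 0.0
```

Request:
{"op": "jog_arm", "data": {"delta_pos": [[3, -6, 0], [6, -12, 0], [8, -18, 0], [10, -24, 0], [10, -30, 0], [8, -36, 0], [6, -42, 0], [4, -48, 0], [2, -50, 0], [2, -50, 0]], "turn": [0, 0, 0, 0, 0, 0, 0, 0, 0, 0], "grip": [0, 0, 0, 0, 0, 0, 0, 0, 0, 0]}}

```text
time_s: 25.05
position: [0.5185, -0.4955, 0.2585]
tcp_rot: [[0.005, 1.0, -0.001], [1.0, -0.005, 0.001], [0.001, -0.001, -1.0]]
force: [0.3, -0.4, -0.5]
opening: 0.999
grasp_force: 0.0
```

Run:
```python
from h import *
import pickle
c=grab('top','e.png');d=grab('side','f.png');pickle.dump((c,d),open('f.pkl','wb'))
o=np.zeros((600,800,3),np.uint8)
o[:280]=cv2.resize(c['color'][215:285,205:405],(800,280),interpolation=2)
o[290:590,:400]=cv2.resize(d['color'][150:270,280:440],(400,300),interpolation=2);cv2.imwrite('pics/ef.png',o)
for p in [(.4597,.1269,.159),(.4609,.0325,.122),(.4573,-.0553,.082),(.4605,-.1435,.045)]: print(((proj(c,p)-[205,215])*4).round(0),((proj(d,p)-[280,150])*2.5+[0,290]).round(0))
```

```text
[202. 157.] [198. 457.]
[355. 156.] [196. 432.]
[488. 161.] [199. 418.]
[615. 157.] [195. 404.]
```

View pics/ef.png

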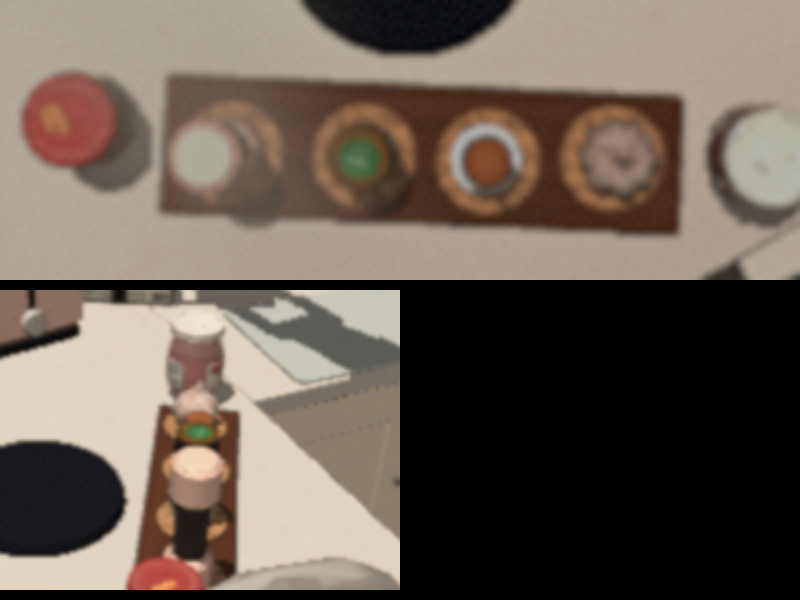

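The final view shows mill, spice jar, tamper and garlic upright on coasters 1 to 4, each within about 4 mm of centre. The honey and jam jars have not moved, and the gripper is clear.

```bash
python3 -c "
from rig import *
print(hand_in())"
```

```text
the job is handed in; nothing more can be done
None
```

The job is handed in: from the honey jar to the jam jar, the mill, spice jar, tamper and garlic each stand upright on their own coaster within about 4 mm of centre, and neither jar moved.

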